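# Switch on the seedling bench at its guarded toggle

### The job

Switch on the heated seedling bench: on the white control box, lift the grey hinged guard by its handle until it stands right back, flip the toggle lever underneath all the way over to its other side, then lower the guard fully shut again without slamming it. Leave the pots, tin, tub and scraper where they are.

Things in the scene. Friction and masses are not known exactly. Their poses are not given: they have to be found in the camera images.
- control_box: White control box fixed to the table, 160 (x) by 240 (y) by 70 mm high; grey guard over one half of its top, on the other a fixed, unused black dial (42 mm across, 22 mm tall, at x +15, y +75 mm). Origin: centre of its underside; at yaw 0 x points away from the robot, y to the robot's left; z up. Place and yaw vary.
- guard_hinge (a point): Centre of the guard's hinge line, which runs along the box's y at box coordinates (+70, -40, +78) mm: the far lower edge of the guard, 8 mm over the box's top. Axes as the box's.
- guard (a joint): Guard angle: 0 shut, 1.57 tipped back on its rear wall with its open mouth facing the robot, 1.75 its stop. Its front edge (robot's side) rises up and back. The 160 g guard's hinge is stiff (1.5 to 3 N at the handle): it stays at any angle it is left at and must be pulled or pressed down to shut.
- guard_roof (a point): Centre of the guard's roof (outer face). The guard is a plain grey five-sided cover, 100 mm (box x) by 90 mm (box y) by 66 mm high, walls 3 mm. Shut, it spans box x -30 to +70 and y -85 to +5 mm, and its roof is 138 mm over the table.
- guard_handle (a point): Middle of the guard's steel handle: a round bar 12 mm thick along the box's y, 70 mm long between two posts, axis 40 mm off the roof (34 mm clear gap), 15 mm behind the front edge. Shut, it lies 85 mm to box -x of the hinge line and 100 mm above it. Pinched from above (fingers closing along box x) it turns between the fingers, which can stay vertical all through the swing; open them little when the guard stands open.
- toggle (a joint): Toggle lever angle: 0 (off) leans 0.45 rad to the box's -y side; 0.9 (on) is the other stop, leaning 0.45 rad to +y. Starts near 0. Held by friction only (about 1.5 N at the tip), it stays where it is left, so push it all the way to the stop.
- toggle_tip (a point): Centre of the 18 mm black ball on the end of the toggle lever (10 mm steel stem). The lever pivots at box coordinates (0, -40, +73) mm; ball centre 41 mm from the pivot. It lies under the guard and can be reached only while that is open.
- pot_a: White seedling pot, 48 mm across, 70 mm high, standing at the box's -y side; a bystander. Origin: middle of its underside.
- pot_b: White seedling pot, 48 mm across, 70 mm high, standing at the box's -y side; a bystander. Origin: middle of its underside.
- pot_c: White seedling pot, 48 mm across, 70 mm high, standing behind the box, on its far (+x) side, beside where the guard tips back; a bystander. Origin: middle of its underside.
- tin: Open steel tin, 84 mm across, 105 mm high, with wooden plant labels rising to 140 mm, at the box's +y side; a bystander. Origin: middle of its underside.
- tub: White lidded tub, 100 mm across, 95 mm high, on the left of the table; a bystander. Origin: middle of its underside.
- scraper: Flat scraper with a wooden handle lying on the right of the table; a bystander. 280 mm long, blade 65 mm wide, 20 mm high. Origin: middle of its underside.

How it is judged:
On the way, in this order (a step that is already met when the one before it is completed fails the run):
1. the guard is lifted open (beyond 1.3 rad) with the toggle still off (value of joint guard above 1.3 rad and value of joint toggle below 0.3 rad), for 0.2 s.
2. the toggle is flipped to its other side (beyond 0.78 of 0.9 rad) while the guard is open (value of joint guard above 0.9 rad and value of joint toggle above 0.78 rad), for 0.2 s.
At the end, for the whole second after the job is handed in: The guard is shut (within 0.06 rad of closed, about 6 mm at its front edge) and at rest, with the toggle over at its on side (beyond 0.78 of 0.9 rad) (value of joint guard below 0.06 rad and value of joint toggle above 0.78 rad and velocity of joint guard between -0.1 and 0.1 rad/s); the robot touches nothing.
It fails at once if the guard is slammed shut (faster than 3 rad/s within the last 0.3 rad) (value of joint guard below 0.3 rad and velocity of joint guard below -3 rad/s).
It fails at once if a pot, the tin, the tub or the scraper is moved by more than 30 mm (distance of any of pot_a, pot_b, pot_c, tin, tub, scraper from where it was at the start of the episode above 0.03 m).
It also fails if it takes over 56 s, if anything falls off the work surface, if the arm or the gripper's body presses on something with over 40 N, if the wrist force passes 120 N, or if a joint passes its speed limit or range.

### The arm

A 6-joint arm with a two-finger parallel gripper is mounted at the origin on the work surface. World frame = base frame: x ahead of the robot, y to its left, z up, the work surface at z = 0. Lengths are in m, angles in rad, forces in N, time in s.
With the tool pointing down it reaches from about 0.35 to 0.775 m from the base axis. Payload 5.5 kg.
Tool frame: the origin (TCP) lies midway between the tips of the shut fingers; the grasp point (between the pads) lies 19 mm behind it; z points along the fingers, y is the line along which they close (so a half turn about z gives the same grasp; the last joint's range is limited). The gripper opens to 85 mm and grips with 20 to 120 N. Pads are 22 mm wide; open, the fingers measure 114 mm over their backs; the gripper's body (76 mm by 85 mm) begins 54 mm behind the grasp point. The pads swing forward as they close: fully open they stand 13 mm farther back than shut.
Start: joints at [1.192, 0.313, 0.046, 1.304, 0, 1.431], TCP at [0.136, 0.559, 0.231] pointing down, gripper open.
Joint ranges: [-2.76, 2.76], [-0.86, 1.69], [-1.03, 1.26], [-2.2, 2.34], [-1.47, 1.5], [-3.14, 3.14]. Speed limits (rad/s): [2.57, 2.57, 3.14, 3.14, 3.14, 3.14].

### API

Orientations are given as a 3x3 rotation matrix whose columns are the frame's x, y, z axes.
In Python, from rig import get_state, vision, bot gives the robot as it stands.
- The arm moves only by the tool jog_arm, never from a script. Its argument "motion" is a list of rows, each an object with "translation": the shift along the tool's x, y, z normalised to -1 to 1, where 1 is 2 cm, a list of three; "rot": the turn, a rotation vector about the tool's x, y, z normalised to -1 to 1, where 1 is 8 degrees, a list of three. In form: [{"translation": [x, y, z], "rot": [ax, ay, az]}, ...]. A call has 1 to 5 rows; each row shifts and turns the commanded pose from where the row before left it, along the tool's axes as they then stand; what a row does not reach is not made up. A row lasts 1/8 s, in which the tool goes at most 62.5 mm and 10.7 degrees, less where a joint would pass 70% of its speed; a pose out of reach is approached as far as the arm can. A call with a number of a shift or a turn outside -1 to 1 is refused whole. A call with a gripper value outside its range is refused whole. "hand" is the opening, from 0 (shut) to 1 (fully open), set as the call begins (left out, the last holds). The fingers move at their own pace and stop on an object; "force" is the grip in N (left out, the last holds). Time passes only in rows, so rows that do not move let the fingers close. It gives the time, the measured TCP pose, the force, the opening and the grip force at its end, in the units of the state.
- get_state(): the state, without advancing time (a new reading comes with each control period).
- vision.capture(name): name is "side" or "top" or "wrist"; returns a dict with "frame" (420x560x3 uint8, red, green, blue), "fx", "fy", "cx", "cy" (pixels), "dist_coeffs" ([k1, k2, p1, p2, k3] as OpenCV has them; the pictures are not rectified), "xyz" and "rotation" of the camera in the world. Camera axes: x right, y down, z forward; pixel columns grow to the right and rows downward; lengths in m; the calibration is good to about 2 mm. A picture is of the moment at which its call begins. There is no depth.
- bot.job_done(): hands the job in; it is judged then, once.
The state is a dict: "t": time; "joint_positions": joint angles; "qvel": joint speeds; "effort": joint torques, N m; "eef_pos": TCP position; "eef_rot": TCP orientation; "wrist_force": force on the tool from outside, world axes, zero at the start; "ft_torque": the same for the moment, N m; "finger_gap": opening from 0.0 (shut) to 1.0 (fully open); "grip_force": force on a finger pad.
Only numpy, scipy, OpenCV 4.12 (cv2) and the standard library are available. Lean on these libraries where they do the work, as an engineer would, in place of code of your own. Each camera call takes 0.05 s, during which the arm holds its last target. There are 200 camera calls.

## Working session

There is one attempt and no reset: what is moved stays moved. The work goes in short steps, Python scripts to look and compute and a tool call to move; the robot and the scene stay as the last step left them, time stands still between calls to the robot, and variables do not carry over. Pictures are saved under pics/ and viewed, at most 10 in all, crops included, and the job is handed in when it is done.

Besides the shell and the picture viewer there is one more tool, called after "Call:" by a JSON object that holds its "name" and its "arguments". jog_arm: Moves the arm, as the interface text tells. Its arguments: {"type":"object","properties":{"motion":{"type":"array","items":{"type":"object","properties":{"translation":{"type":"array","items":{"type":"number","minimum":-1,"maximum":1}},"rot":{"type":"array","items":{"type":"number","minimum":-1,"maximum":1}}}}},"hand":{"type":"number"},"force":{"type":"number"}},"required":["motion"]}

```bash
mkdir -p pics; ls; python3 - <<'E'
from rig import get_state, vision
import cv2,pickle
d={}
for n in("side","top"):
    c=vision.capture(n); d[n]=c
    cv2.imwrite(f"pics/{n}0.png",cv2.resize(c["frame"][:,:,::-1],(800,600),interpolation=cv2.INTER_CUBIC))
    print(n,c["xyz"])
pickle.dump(d,open("cap0.pkl","wb"))
s=get_state();print(s["eef_rot"],s["t"])
E
```

```text
pics
side [ 0.42417809 -0.56916466  0.84940506]
top [0.29891185 0.01228044 1.28205422]
[[-9.71623476e-01  2.36532151e-01 -6.01369461e-04]
 [ 2.36532816e-01  9.71622260e-01 -1.55268406e-03]
 [ 2.17044255e-04 -1.65086789e-03 -9.99998614e-01]] 0.1
```

View pics/side0.png

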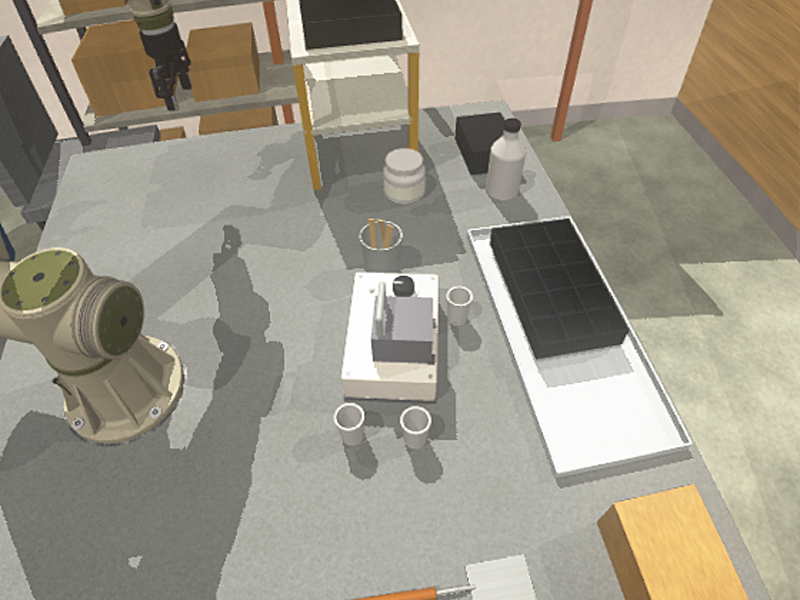

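View pics/top0.png

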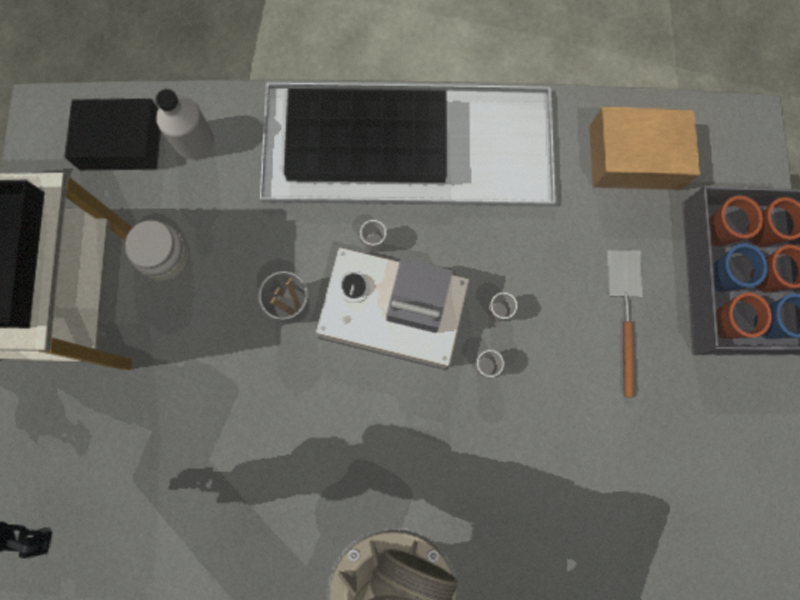

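The side view shows the box at about (390,335) with the handle bar near (380,310). The top view has the box at about (395,308) and the handle near (415,310). I'll enlarge both.

```bash
python3 - <<'E'
import cv2,pickle,numpy as np
d=pickle.load(open("cap0.pkl","rb"))
# native crops, x5: 80x120 px
s=d["side"]["frame"][185:285,235:315,::-1]; t=d["top"]["frame"][168:268,218:338,::-1]
f=lambda a,k:cv2.resize(a,None,fx=k,fy=k,interpolation=cv2.INTER_CUBIC)
im=np.zeros((500,800,3),np.uint8)
im[:,:320]=f(s,4)[:400].shape and cv2.copyMakeBorder(f(s,4),0,100,0,0,0)
im[:400,320:800]=f(t,4)
cv2.imwrite("pics/c0.png",im)
E
```

```text
(no output)
```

View pics/c0.png

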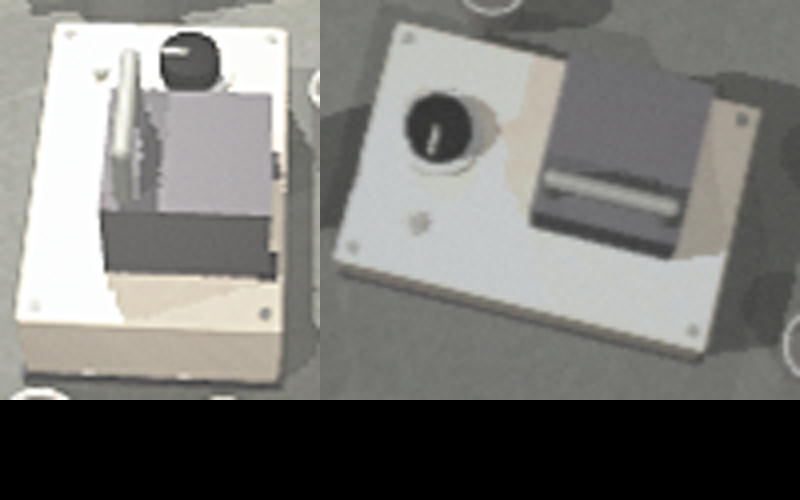

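The enlarged crops show the four box-top corners, the handle bar and the roof corners clearly in both views. I'll fit the pose from these and triangulate the handle as an independent check.

```bash
cat > h.py <<'E'
import numpy as np,cv2,pickle
from scipy.optimize import least_squares
def proj(c,P):
    R=np.array(c["rotation"]).T; t=-R@np.array(c["xyz"])
    K=np.array([[c["fx"],0,c["cx"]],[0,c["fy"],c["cy"]],[0,0,1.]])
    return cv2.projectPoints(np.array(P,float).reshape(-1,1,3),cv2.Rodrigues(R)[0],t,K,np.array(c["dist_coeffs"]))[0][:,0]
def tri(cs,uv):
    return least_squares(lambda p:np.ravel([proj(c,p)[0]-u for c,u in zip(cs,uv)]),[.5,0,.1])
E
python3 - <<'E'
from h import *
d=pickle.load(open("cap0.pkl","rb"));S,T=d["side"],d["top"]
s=lambda x,y:np.array([235+x/4-.375,185+y/4-.375]); t=lambda x,y:np.array([218+(x-320)/4-.375,168+y/4-.375])
r=tri([T,S],[t(611,195),s(126,104)]);print("handle",r.x,r.fun)
for a,b in(((547,180),(130,52)),((676,210),(122,156))):
    r=tri([T,S],[t(*a),s(*b)]);print("end",r.x,r.fun)
F=[((80,120,70),t(398,22),s(288,30)),((80,-120,70),t(762,106),s(283,330)),((-80,-120,70),t(703,350),s(17,322)),((-80,120,70),t(335,262),s(55,22)),
((-15,-40,178),t(611,195),s(126,104)),((-30,-85,138),None,s(103,213)),((70,-85,138),t(716,86),s(272,212)),((70,5,138),t(568,52),None)]
def W(p,P):
    c,q=np.cos(p[2]),np.sin(p[2]);x,y,z=np.array(P)/1e3
    return [p[0]+c*x-q*y,p[1]+q*x+c*y,z+p[3]]
def res(p):
    o=[]
    for P,a,b in F:
        if a is not None:o.append(proj(T,W(p,P))[0]-a)
        if b is not None:o.append(proj(S,W(p,P))[0]-b)
    return np.ravel(o)
r=least_squares(res,[.5,0,-.2,0],loss="soft_l1");p=r.x
print("box",p,np.round(res(p),1))
for n,P in dict(handle=(-15,-40,178),hinge=(70,-40,78),pivot=(0,-40,73)).items():print(n,W(p,P))
np.save("box.npy",p)
E
```

```text
handle [ 0.48185486 -0.03056223  0.17922637] [ 0.0058468   0.07294625  0.06905951 -0.02289378]
end [0.48991008 0.00610304 0.18085147] [ 0.00070714  0.00983668  0.00955476 -0.00316907]
end [ 0.47366275 -0.06761881  0.18052246] [-0.00079203 -0.00891714 -0.00821867  0.00272466]
box [ 5.06178509e-01  4.53525011e-03 -2.24543575e-01 -2.91401045e-04] [-0.7 -0.3 -0.1 -0.7  0.   0.5  0.9  0.3  0.8  0.8 -0.  -0.1 -0.9  0.2
  0.3 -0.2  0.2 -0.2  0.5  0.5 -1.  -0.6 -0.3  0.2  0.6  1.   0.2  0. ]
handle [np.float64(0.48264861463773884), np.float64(-0.031120662089399696), np.float64(0.17770859895498245)]
hinge [np.float64(0.5655147607738757), np.float64(-0.05004688264566522), np.float64(0.07770859895498246)]
pivot [np.float64(0.49727205219117476), np.float64(-0.03446058336403479), np.float64(0.07270859895498245)]
```

The box sits at (0.506, 0.005) with yaw −0.2245, and the handle is at about (0.482, −0.031, 0.179). The independent triangulation agrees with the fit. I'll move above the handle first, then turn so that tool x is box y and tool y is box x.

Call:
{"name": "jog_arm", "arguments": {"motion": [{"translation":[-0.24,-0.98,0],"rot":[0,0,0]},{"translation":[-0.24,-0.98,0],"rot":[0,0,0]},{"translation":[-0.24,-0.98,0],"rot":[0,0,0]},{"translation":[-0.24,-0.98,0],"rot":[0,0,0]},{"translation":[-0.24,-0.98,0],"rot":[0,0,0]}], "hand": 0.6, "force": 40}}

```text
t: 0.72
eef_pos: [0.136, 0.4569, 0.2309]
eef_rot: [[-0.972, 0.236, -0.0], [0.236, 0.972, -0.001], [0.0, -0.001, -1.0]]
wrist_force: [-0.1, 0.4, 0.6]
finger_gap: 0.596
grip_force: 0.0
```

Call:
{"name": "jog_arm", "arguments": {"motion": [{"translation":[-0.9,-0.79,-0.05],"rot":[0,0,0]},{"translation":[-0.9,-0.79,-0.05],"rot":[0,0,0]},{"translation":[-0.9,-0.79,-0.05],"rot":[0,0,0]},{"translation":[-0.9,-0.79,-0.05],"rot":[0,0,0]},{"translation":[-0.9,-0.79,-0.05],"rot":[0,0,0]}]}}

```text
t: 1.35
eef_pos: [0.2051, 0.3589, 0.236]
eef_rot: [[-0.972, 0.236, -0.0], [0.236, 0.972, -0.0], [0.0, -0.0, -1.0]]
wrist_force: [0.3, 0.2, -0.0]
finger_gap: 0.599
grip_force: 0.0
```

Call:
{"name": "jog_arm", "arguments": {"motion": [{"translation":[-0.9,-0.79,-0.05],"rot":[0,0,0]},{"translation":[-0.9,-0.79,-0.05],"rot":[0,0,0]},{"translation":[-0.9,-0.79,-0.05],"rot":[0,0,0]},{"translation":[-0.9,-0.79,-0.05],"rot":[0,0,0]},{"translation":[-0.9,-0.79,-0.05],"rot":[0,0,0]}]}}

```text
t: 1.98
eef_pos: [0.2738, 0.2609, 0.2411]
eef_rot: [[-0.972, 0.237, -0.0], [0.237, 0.972, -0.0], [0.0, -0.0, -1.0]]
wrist_force: [0.1, 0.9, 0.5]
finger_gap: 0.6
grip_force: 0.0
```

Call:
{"name": "jog_arm", "arguments": {"motion": [{"translation":[-0.9,-0.79,-0.05],"rot":[0,0,0]},{"translation":[-0.9,-0.79,-0.05],"rot":[0,0,0]},{"translation":[-0.9,-0.79,-0.05],"rot":[0,0,0]},{"translation":[-0.9,-0.79,-0.05],"rot":[0,0,0]},{"translation":[-0.9,-0.79,-0.05],"rot":[0,0,0]}]}}

```text
t: 2.6
eef_pos: [0.3426, 0.1629, 0.2461]
eef_rot: [[-0.972, 0.237, -0.001], [0.237, 0.972, 0.0], [0.001, -0.0, -1.0]]
wrist_force: [0.4, -0.2, -0.4]
finger_gap: 0.596
grip_force: 0.0
```

Call:
{"name": "jog_arm", "arguments": {"motion": [{"translation":[-0.9,-0.79,-0.05],"rot":[0,0,0]},{"translation":[-0.9,-0.79,-0.05],"rot":[0,0,0]},{"translation":[-0.9,-0.79,-0.05],"rot":[0,0,0]},{"translation":[-0.9,-0.79,-0.05],"rot":[0,0,0]},{"translation":[-0.9,-0.79,-0.05],"rot":[0,0,0]}]}}

```text
t: 3.22
eef_pos: [0.4113, 0.0649, 0.251]
eef_rot: [[-0.972, 0.237, -0.001], [0.237, 0.972, 0.0], [0.001, -0.0, -1.0]]
wrist_force: [0.0, -0.1, -0.4]
finger_gap: 0.598
grip_force: 0.0
```

Call:
{"name": "jog_arm", "arguments": {"motion": [{"translation":[-0.9,-0.79,-0.05],"rot":[0,0,0]},{"translation":[-0.9,-0.79,-0.05],"rot":[0,0,0]},{"translation":[-0.9,-0.79,-0.05],"rot":[0,0,0]},{"translation":[-0.9,-0.79,-0.05],"rot":[0,0,0]},{"translation":[-0.9,-0.79,-0.05],"rot":[0,0,0]}]}}

```text
t: 3.85
eef_pos: [0.4805, -0.0334, 0.2562]
eef_rot: [[-0.972, 0.236, -0.0], [0.236, 0.972, 0.0], [0.0, 0.0, -1.0]]
wrist_force: [-0.8, 0.7, 0.0]
finger_gap: 0.598
grip_force: 0.0
```

Call:
{"name": "jog_arm", "arguments": {"motion": [{"translation":[0,0,0],"rot":[0,0,0.93]},{"translation":[0,0,0],"rot":[0,0,0.93]},{"translation":[0,0,0],"rot":[0,0,0.93]},{"translation":[0,0,0],"rot":[0,0,0.93]}]}}

```text
t: 4.35
eef_pos: [0.4803, -0.0329, 0.2562]
eef_rot: [[-0.723, 0.691, -0.0], [0.691, 0.723, 0.0], [0.0, -0.0, -1.0]]
wrist_force: [-0.4, 0.3, -0.2]
finger_gap: 0.602
grip_force: 0.0
```

Call:
{"name": "jog_arm", "arguments": {"motion": [{"translation":[0,0,0],"rot":[0,0,0.93]},{"translation":[0,0,0],"rot":[0,0,0.93]},{"translation":[0,0,0],"rot":[0,0,0.93]},{"translation":[0,0,0],"rot":[0,0,0.93]}]}}

```text
t: 4.85
eef_pos: [0.4803, -0.0329, 0.2562]
eef_rot: [[-0.285, 0.959, -0.0], [0.959, 0.285, 0.0], [0.0, -0.0, -1.0]]
wrist_force: [-0.3, -0.0, 0.7]
finger_gap: 0.599
grip_force: 0.0
```

Call:
{"name": "jog_arm", "arguments": {"motion": [{"translation":[0,0,0],"rot":[0,0,0.93]},{"translation":[0,0,0],"rot":[0,0,0.93]},{"translation":[0,0,0],"rot":[0,0,0.93]},{"translation":[0,0,0],"rot":[0,0,0.93]},{"translation":[0,0,0],"rot":[0,0,0]}]}}

```text
t: 5.48
eef_pos: [0.4803, -0.0328, 0.2562]
eef_rot: [[0.223, 0.975, -0.0], [0.975, -0.223, 0.0], [0.0, -0.0, -1.0]]
wrist_force: [0.2, -0.2, -0.4]
finger_gap: 0.603
grip_force: 0.0
```

```bash
python3 - <<'E'
from h import *
from rig import get_state,vision
c=vision.capture("wrist");pickle.dump(c,open("w1.pkl","wb"))
cv2.imwrite("pics/w1.png",c["frame"][:,:,::-1])
s=get_state();p=np.load("box.npy")
R=np.array(s["eef_rot"]);T=np.array(s["eef_pos"]);H=np.array([.4823,-.0309,.1785])
print("to handle in tool mm",R.T@(H-T)*1e3,"yaw",np.arctan2(R[1,1],R[0,1]),p[2],s["joint_positions"])
q=np.array([-np.sin(p[2]),np.cos(p[2]),0])*.035
print("expected ends px",proj(c,[H+q,H,H-q]))
E
```

```text
to handle in tool mm [ 2.27359838  1.67514456 77.68819361] yaw -0.2239986321749621 -0.2245435747961953 [-2.35145052e-01  1.24855642e-01 -1.33272073e-01  1.31289795e+00
  6.99376550e-05  1.55964991e+00]
expected ends px [[281.6759209  166.4768242 ]
 [281.64539518 220.10984923]
 [281.61300239 269.30221065]]
```

View pics/w1.png

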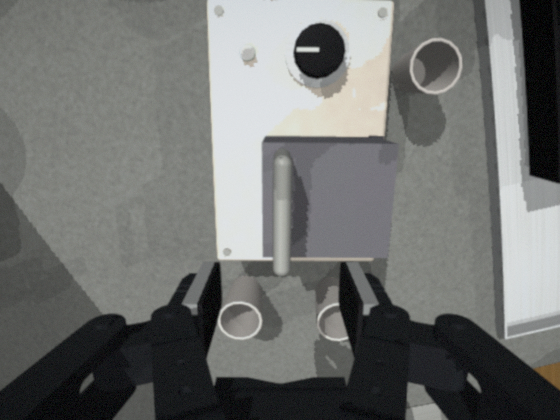

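The wrist view shows the bar from (282,158) to (281,272), centred between the fingers as predicted. Pots a and b are well clear. I'll descend and pinch.

Call:
{"name": "jog_arm", "arguments": {"motion": [{"translation":[0.11,0.09,0.96],"rot":[0,0,0]},{"translation":[0,0,0.96],"rot":[0,0,0]},{"translation":[0,0,0.96],"rot":[0,0,0]},{"translation":[0,0,0.96],"rot":[0,0,0]},{"translation":[0,0,0.96],"rot":[0,0,0]}]}}

```text
t: 6.15
eef_pos: [0.4824, -0.0308, 0.1597]
eef_rot: [[0.222, 0.975, 0.0], [0.975, -0.222, 0.0], [0.0, 0.0, -1.0]]
wrist_force: [0.5, 1.4, 0.1]
finger_gap: 0.599
grip_force: 0.0
```

Call:
{"name": "jog_arm", "arguments": {"motion": [{"translation":[0,0,0]},{"translation":[0,0,0]},{"translation":[0,0,0]},{"translation":[0,0,0]}], "hand": 0, "force": 40}}

```text
invalid input at $.motion[0]: expected keys translation, rot
```

```bash
python3 - <<'E'
import numpy as np
a=np.arange(0,1.56,.1);P=np.c_[ -131.24*np.cos(.8663+a), -131.24*np.sin(.8663+a)]
print(np.round(np.diff(P,axis=0)/20,2).tolist())
E
```

```text
[[0.52, -0.4], [0.56, -0.35], [0.59, -0.29], [0.62, -0.23], [0.63, -0.17], [0.65, -0.1], [0.65, -0.04], [0.66, 0.03], [0.65, 0.1], [0.64, 0.16], [0.62, 0.22], [0.59, 0.28], [0.56, 0.34], [0.52, 0.39], [0.48, 0.44]]
```

Call:
{"name": "jog_arm", "arguments": {"motion": [{"translation":[0,0,0],"rot":[0,0,0]},{"translation":[0,0,0],"rot":[0,0,0]},{"translation":[0,0,0],"rot":[0,0,0]},{"translation":[0,0,0],"rot":[0,0,0]},{"translation":[0,0,0],"rot":[0,0,0]}], "hand": 0, "force": 40}}

```text
t: 6.78
eef_pos: [0.4824, -0.0308, 0.1611]
eef_rot: [[0.224, 0.975, 0.001], [0.975, -0.224, -0.0], [-0.0, 0.001, -1.0]]
wrist_force: [-3.3, 0.4, 6.0]
finger_gap: 0.124
grip_force: 39.5
```

Call:
{"name": "jog_arm", "arguments": {"motion": [{"translation":[0,0.52,-0.4],"rot":[0,0,0]},{"translation":[0,0.56,-0.35],"rot":[0,0,0]},{"translation":[0,0.59,-0.29],"rot":[0,0,0]}]}}

```text
t: 7.15
eef_pos: [0.512, -0.0377, 0.1814]
eef_rot: [[0.224, 0.975, -0.006], [0.975, -0.224, 0.001], [-0.001, -0.006, -1.0]]
wrist_force: [-9.0, 1.6, 9.3]
finger_gap: 0.12
grip_force: 39.6
```

Call:
{"name": "jog_arm", "arguments": {"motion": [{"translation":[0,0.62,-0.23],"rot":[0,0,0]},{"translation":[0,0.63,-0.17],"rot":[0,0,0]},{"translation":[0,0.65,-0.1],"rot":[0,0,0]},{"translation":[0,0.65,-0.04],"rot":[0,0,0]}]}}

```text
t: 7.65
eef_pos: [0.564, -0.0498, 0.1923]
eef_rot: [[0.224, 0.974, -0.001], [0.974, -0.224, -0.0], [-0.001, -0.001, -1.0]]
wrist_force: [-5.3, -0.7, 7.5]
finger_gap: 0.122
grip_force: 41.4
```

Call:
{"name": "jog_arm", "arguments": {"motion": [{"translation":[0,0.66,0.03],"rot":[0,0,0]},{"translation":[0,0.65,0.1],"rot":[0,0,0]},{"translation":[0,0.64,0.16],"rot":[0,0,0]},{"translation":[0,0.62,0.22],"rot":[0,0,0]}]}}

```text
t: 8.15
eef_pos: [0.6154, -0.0616, 0.1814]
eef_rot: [[0.225, 0.974, 0.0], [0.974, -0.225, -0.0], [-0.0, 0.0, -1.0]]
wrist_force: [-1.2, -2.2, 9.3]
finger_gap: 0.122
grip_force: 41.6
```

Call:
{"name": "jog_arm", "arguments": {"motion": [{"translation":[0,0.59,0.28],"rot":[0,0,0]},{"translation":[0,0.56,0.34],"rot":[0,0,0]},{"translation":[0,0.52,0.39],"rot":[0,0,0]},{"translation":[0,0.48,0.44],"rot":[0,0,0]},{"translation":[0,0,0],"rot":[0,0,0]}]}}

```text
t: 8.78
eef_pos: [0.6573, -0.071, 0.1511]
eef_rot: [[0.224, 0.974, -0.0], [0.974, -0.224, 0.0], [0.0, -0.0, -1.0]]
wrist_force: [1.3, -3.3, -2.0]
finger_gap: 0.122
grip_force: 40.9
```

```bash
python3 - <<'E'
from h import *
from rig import get_state,vision
c=vision.capture("side");cv2.imwrite("pics/s2.png",cv2.resize(c["frame"][130:290,200:360,::-1],(600,600),interpolation=cv2.INTER_CUBIC))
s=get_state();p=np.load("box.npy")
d=np.array(s["eef_pos"])-np.array([.4824,-.0308,.1597]);b=np.cos(p[2])*d[0]+np.sin(p[2])*d[1]
x,z=-85+b*1e3,100+d[2]*1e3
print("r",np.hypot(x,z),"theta",np.arctan2(z,-x)-.8663,s["wrist_force"],s["eef_pos"])
E
```

```text
r 131.40744874003073 theta 1.5020917271721603 [-0.47386306 -2.63932495 -2.48721342] [ 0.65688367 -0.07096011  0.15147886]
```

View pics/s2.png

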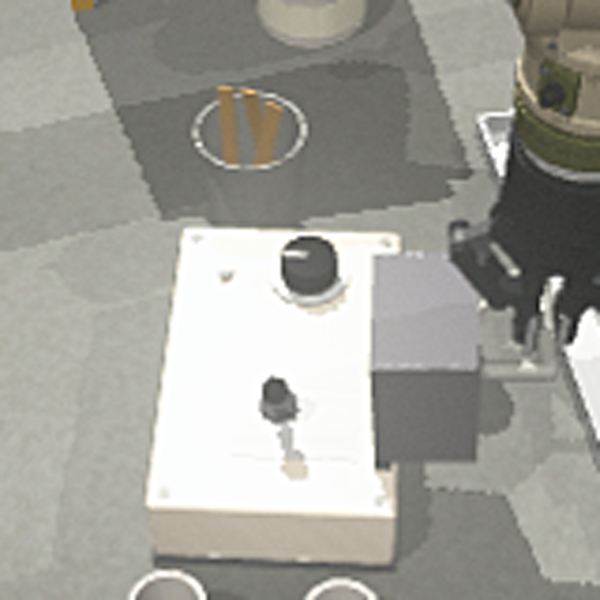

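The guard stands open at about 1.50 rad with the toggle at about (278,395) in the crop, still leaning to −y. I'll release with a small opening and rise clear.

Call:
{"name": "jog_arm", "arguments": {"motion": [{"translation":[0,0,0],"rot":[0,0,0]},{"translation":[0,0,0],"rot":[0,0,0]},{"translation":[0,0,0],"rot":[0,0,0]}], "hand": 0.3}}

```text
t: 9.2
eef_pos: [0.6566, -0.0704, 0.1532]
eef_rot: [[0.224, 0.975, 0.001], [0.975, -0.224, 0.0], [0.001, 0.001, -1.0]]
wrist_force: [0.9, -0.1, -0.0]
finger_gap: 0.302
grip_force: 0.0
```

Call:
{"name": "jog_arm", "arguments": {"motion": [{"translation":[0,0,-0.5],"rot":[0,0,0]},{"translation":[0,0,-0.9],"rot":[0,0,0]},{"translation":[0,0,-1],"rot":[0,0,0]},{"translation":[0,0,-1],"rot":[0,0,0]},{"translation":[0,0,-0.9],"rot":[0,0,0]}]}}

```text
t: 9.82
eef_pos: [0.6567, -0.0707, 0.2406]
eef_rot: [[0.224, 0.975, 0.002], [0.975, -0.224, -0.0], [0.0, 0.002, -1.0]]
wrist_force: [0.3, -0.5, 0.2]
finger_gap: 0.303
grip_force: 0.0
```

Call:
{"name": "jog_arm", "arguments": {"motion": [{"translation":[-0.7,-1,0],"rot":[0,0,0]},{"translation":[-0.7,-1,0],"rot":[0,0,0]},{"translation":[-0.7,-1,0],"rot":[0,0,0]},{"translation":[-0.7,-1,0],"rot":[0,0,0]}], "hand": 0}}

```text
t: 10.32
eef_pos: [0.5654, -0.1076, 0.2397]
eef_rot: [[0.224, 0.975, 0.001], [0.975, -0.224, -0.0], [0.0, 0.001, -1.0]]
wrist_force: [0.5, -0.7, 0.3]
finger_gap: 0.001
grip_force: 0.0
```

Call:
{"name": "jog_arm", "arguments": {"motion": [{"translation":[0,-1,0],"rot":[0,0,0]},{"translation":[0,-1,0],"rot":[0,0,0]},{"translation":[0,-1,0],"rot":[0,0,0]},{"translation":[0,-1,0],"rot":[0,0,0]},{"translation":[0,0,0],"rot":[0,0,0]}]}}

```text
t: 10.95
eef_pos: [0.4873, -0.0892, 0.2399]
eef_rot: [[0.224, 0.975, 0.001], [0.975, -0.224, -0.0], [0.0, 0.001, -1.0]]
wrist_force: [-0.0, 0.1, 0.1]
finger_gap: 0.001
grip_force: 0.0
```

```bash
python3 - <<'E'
from h import *
from rig import get_state,vision
s=get_state();p=np.load("box.npy")
c,q=np.cos(p[2]),np.sin(p[2]);B=np.array([[c,-q,0],[q,c,0],[0,0,1]])
print("TCP box mm",B.T@(np.array(s["eef_pos"])-[p[0],p[1],0])*1e3,s["wrist_force"],s["t"],s["finger_gap"])
W=lambda P:B@(np.array(P)/1e3)+[p[0],p[1],0]
w=vision.capture("wrist");t=vision.capture("side")
cv2.imwrite("pics/w3.png",w["frame"][:,:,::-1])
for a in(-.45,.45):
  P=W([0,-40+41*np.sin(a),73+41*np.cos(a)]);print(proj(w,P),(proj(t,P)-[200,130])*3.75)
E
```

```text
TCP box mm [  2.49137902 -95.54873198 239.90735523] [-0.02571457  0.09246678  0.05044744] 10.95 0.0007626607648804018
[[275.74279321 155.25295194]] [[275.61455875 393.72363809]]
[[275.49962804 106.92757217]] [[278.69001917 348.8767151 ]]
```

View pics/w3.png

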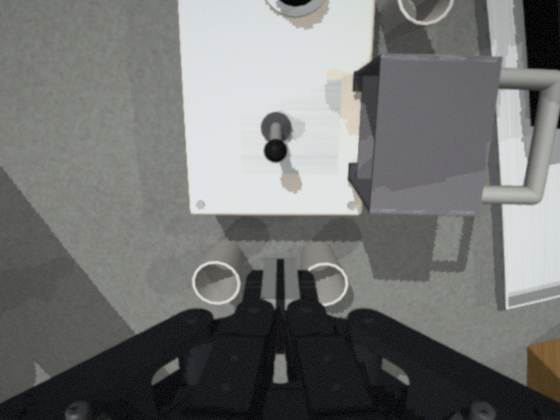

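The toggle ball is at (276,150), close to the predicted (276,155), and leaning to −y. The guard is open and clear of the tool. I'll descend beside the ball and push towards +y.

Call:
{"name": "jog_arm", "arguments": {"motion": [{"translation":[0,-0.12,1],"rot":[0,0,0]},{"translation":[0,0,1],"rot":[0,0,0]},{"translation":[0,0,1],"rot":[0,0,0]},{"translation":[0,0,1],"rot":[0,0,0]}]}}

```text
t: 11.55
eef_pos: [0.4867, -0.0893, 0.1582]
eef_rot: [[0.224, 0.975, 0.001], [0.975, -0.224, -0.0], [0.0, 0.001, -1.0]]
wrist_force: [-1.1, 0.2, 0.5]
finger_gap: -0.0
grip_force: 0.0
```

Call:
{"name": "jog_arm", "arguments": {"motion": [{"translation":[0,0,1],"rot":[0,0,0]},{"translation":[0,0,1],"rot":[0,0,0]},{"translation":[0,0,1],"rot":[0,0,0]},{"translation":[0,0,0],"rot":[0,0,0]}]}}

```text
t: 12.05
eef_pos: [0.485, -0.089, 0.0972]
eef_rot: [[0.225, 0.974, -0.003], [0.974, -0.225, 0.001], [-0.0, -0.003, -1.0]]
wrist_force: [-1.1, -1.1, -0.7]
finger_gap: -0.0
grip_force: 0.0
```

Call:
{"name": "jog_arm", "arguments": {"motion": [{"translation":[0.6,0,0],"rot":[0,0,0]},{"translation":[0.5,0,0],"rot":[0,0,0]},{"translation":[0.5,0,0],"rot":[0,0,0]},{"translation":[0.4,0,0],"rot":[0,0,0]},{"translation":[0.3,0,0],"rot":[0,0,0]}]}}

```text
t: 12.68
eef_pos: [0.4965, -0.0434, 0.099]
eef_rot: [[0.224, 0.975, 0.001], [0.975, -0.224, 0.0], [0.0, 0.001, -1.0]]
wrist_force: [-0.2, -1.6, 1.2]
finger_gap: -0.002
grip_force: 0.9
```

Call:
{"name": "jog_arm", "arguments": {"motion": [{"translation":[0.2,0,0],"rot":[0,0,0]},{"translation":[0.15,0,0],"rot":[0,0,0]},{"translation":[0,0,0],"rot":[0,0,0]}]}}

```text
t: 13.05
eef_pos: [0.4975, -0.037, 0.0985]
eef_rot: [[0.224, 0.975, -0.0], [0.975, -0.224, 0.001], [0.0, -0.0, -1.0]]
wrist_force: [0.4, -1.2, 0.5]
finger_gap: 0.002
grip_force: 0.4
```

Call:
{"name": "jog_arm", "arguments": {"motion": [{"translation":[0.15,0,0],"rot":[0,0,0]},{"translation":[0.1,0,0],"rot":[0,0,0]},{"translation":[0,0,0],"rot":[0,0,0]}]}}

```text
t: 13.42
eef_pos: [0.4979, -0.0351, 0.0985]
eef_rot: [[0.226, 0.974, -0.002], [0.974, -0.226, -0.006], [-0.006, -0.001, -1.0]]
wrist_force: [-2.4, -11.2, -0.2]
finger_gap: 0.0
grip_force: 5.3
```

The push force is 11 N, so the lever is on its stop. I'll back off, rise and check.

Call:
{"name": "jog_arm", "arguments": {"motion": [{"translation":[-0.7,0,0],"rot":[0,0,0]},{"translation":[-0.7,0,-0.5],"rot":[0,0,0]},{"translation":[-0.3,0,-1],"rot":[0,0,0]},{"translation":[0,0,-1],"rot":[0,0,0]},{"translation":[0,0,-1],"rot":[0,0,0]}]}}

```text
t: 14.05
eef_pos: [0.4909, -0.066, 0.17]
eef_rot: [[0.225, 0.974, 0.001], [0.974, -0.225, 0.001], [0.001, 0.0, -1.0]]
wrist_force: [0.4, 0.5, 0.1]
finger_gap: -0.0
grip_force: 0.0
```

Call:
{"name": "jog_arm", "arguments": {"motion": [{"translation":[0,0,-1],"rot":[0,0,0]},{"translation":[0,0,-1],"rot":[0,0,0]},{"translation":[0,0,-1],"rot":[0,0,0]},{"translation":[0,0,-0.5],"rot":[0,0,0]},{"translation":[0,0,0],"rot":[0,0,0]}]}}

```text
t: 14.68
eef_pos: [0.4914, -0.0658, 0.2395]
eef_rot: [[0.225, 0.974, 0.002], [0.974, -0.225, -0.0], [0.0, 0.002, -1.0]]
wrist_force: [0.7, -0.2, 0.7]
finger_gap: 0.001
grip_force: 0.0
```

```bash
python3 - <<'E'
from h import *
from rig import get_state,vision
s=get_state();p=np.load("box.npy")
c,q=np.cos(p[2]),np.sin(p[2]);B=np.array([[c,-q,0],[q,c,0],[0,0,1]])
W=lambda P:B@(np.array(P)/1e3)+[p[0],p[1],0]
w=vision.capture("wrist")
cv2.imwrite("pics/w4.png",w["frame"][:,:,::-1])
for a in(-.45,.33,.45): print(a,proj(w,W([0,-40+41*np.sin(a),73+41*np.cos(a)])))
R=np.array(s["eef_rot"]);print("to release pose, tool units",R.T@(np.array([.6566,-.0704,.153])-s["eef_pos"])/.02,s["t"])
E
```

```text
-0.45 [[277.47133276 185.71606094]]
0.33 [[277.28496061 145.69761597]]
0.45 [[277.2737802  139.36893745]]
to release pose, tool units [1.63215398 8.09515425 4.33667443] 14.675
```

View pics/w4.png

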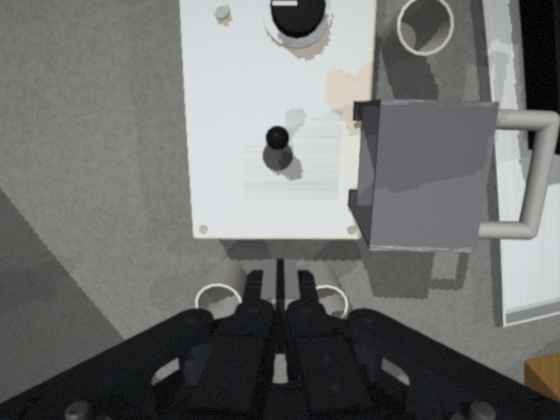

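The ball is now at (277,138) against a predicted 139 at the on stop, so the toggle is over. I'll return to the handle.

Call:
{"name": "jog_arm", "arguments": {"motion": [{"translation":[0.18,0.9,0],"rot":[0,0,0]},{"translation":[0.18,0.9,0],"rot":[0,0,0]},{"translation":[0.18,0.9,0],"rot":[0,0,0]},{"translation":[0.18,0.9,0],"rot":[0,0,0]},{"translation":[0.18,0.9,0],"rot":[0,0,0]}], "hand": 0.3}}

```text
t: 15.35
eef_pos: [0.5828, -0.0681, 0.2373]
eef_rot: [[0.224, 0.975, -0.002], [0.975, -0.224, 0.001], [0.0, -0.002, -1.0]]
wrist_force: [1.4, -0.5, -0.6]
finger_gap: 0.301
grip_force: 0.0
```

Call:
{"name": "jog_arm", "arguments": {"motion": [{"translation":[0.18,0.9,0],"rot":[0,0,0]},{"translation":[0.18,0.9,0],"rot":[0,0,0]},{"translation":[0.18,0.9,0],"rot":[0,0,0]},{"translation":[0.18,0.9,0],"rot":[0,0,0]},{"translation":[0,0,0],"rot":[0,0,0]}]}}

```text
t: 15.98
eef_pos: [0.6564, -0.0703, 0.2366]
eef_rot: [[0.224, 0.975, -0.002], [0.975, -0.224, 0.001], [0.0, -0.003, -1.0]]
wrist_force: [-0.8, -0.0, 0.1]
finger_gap: 0.3
grip_force: 0.0
```

Call:
{"name": "jog_arm", "arguments": {"motion": [{"translation":[0,0,0.8],"rot":[0,0,0]},{"translation":[0,0,0.8],"rot":[0,0,0]},{"translation":[0,0,0.8],"rot":[0,0,0]},{"translation":[0,0,0],"rot":[0,0,0]}]}}

```text
t: 16.48
eef_pos: [0.6547, -0.07, 0.1886]
eef_rot: [[0.224, 0.975, -0.004], [0.975, -0.224, 0.001], [0.0, -0.004, -1.0]]
wrist_force: [0.0, -0.7, -0.0]
finger_gap: 0.299
grip_force: 0.0
```

Call:
{"name": "jog_arm", "arguments": {"motion": [{"translation":[0,0.1,0.5],"rot":[0,0,0]},{"translation":[0,0,0.6],"rot":[0,0,0]},{"translation":[0,0,0.65],"rot":[0,0,0]},{"translation":[0,0,0],"rot":[0,0,0]}]}}

```text
t: 16.98
eef_pos: [0.6571, -0.0705, 0.1539]
eef_rot: [[0.224, 0.975, -0.003], [0.975, -0.224, 0.001], [0.0, -0.003, -1.0]]
wrist_force: [0.2, -0.2, -0.3]
finger_gap: 0.305
grip_force: 0.0
```

Call:
{"name": "jog_arm", "arguments": {"motion": [{"translation":[0,0,0],"rot":[0,0,0]},{"translation":[0,0,0],"rot":[0,0,0]},{"translation":[0,0,0],"rot":[0,0,0]},{"translation":[0,0,0],"rot":[0,0,0]}], "hand": 0, "force": 40}}

```text
t: 17.48
eef_pos: [0.6576, -0.0706, 0.1555]
eef_rot: [[0.224, 0.975, -0.001], [0.975, -0.224, 0.0], [0.0, -0.001, -1.0]]
wrist_force: [-2.9, 0.8, -3.6]
finger_gap: 0.119
grip_force: 38.9
```

Gripped at 12 mm. Now I'll swing it back slowly.

Call:
{"name": "jog_arm", "arguments": {"motion": [{"translation":[0,-0.48,-0.44],"rot":[0,0,0]},{"translation":[0,-0.52,-0.39],"rot":[0,0,0]},{"translation":[0,-0.56,-0.34],"rot":[0,0,0]},{"translation":[0,-0.59,-0.28],"rot":[0,0,0]}]}}

```text
t: 17.98
eef_pos: [0.6171, -0.0611, 0.1868]
eef_rot: [[0.224, 0.975, 0.005], [0.975, -0.224, -0.001], [0.0, 0.005, -1.0]]
wrist_force: [5.3, -0.0, -0.7]
finger_gap: 0.122
grip_force: 38.9
```

Call:
{"name": "jog_arm", "arguments": {"motion": [{"translation":[0,-0.62,-0.22],"rot":[0,0,0]},{"translation":[0,-0.64,-0.16],"rot":[0,0,0]},{"translation":[0,-0.65,-0.1],"rot":[0,0,0]},{"translation":[0,-0.66,-0.03],"rot":[0,0,0]}]}}

```text
t: 18.48
eef_pos: [0.5682, -0.0497, 0.1986]
eef_rot: [[0.224, 0.975, 0.009], [0.975, -0.224, -0.001], [0.001, 0.009, -1.0]]
wrist_force: [3.6, 1.2, 4.5]
finger_gap: 0.12
grip_force: 41.2
```

Call:
{"name": "jog_arm", "arguments": {"motion": [{"translation":[0,-0.65,0.04],"rot":[0,0,0]},{"translation":[0,-0.65,0.1],"rot":[0,0,0]},{"translation":[0,-0.63,0.17],"rot":[0,0,0]},{"translation":[0,-0.62,0.23],"rot":[0,0,0]}]}}

```text
t: 18.98
eef_pos: [0.5171, -0.0377, 0.1867]
eef_rot: [[0.224, 0.975, 0.006], [0.975, -0.224, 0.0], [0.001, 0.005, -1.0]]
wrist_force: [1.6, 2.5, 5.1]
finger_gap: 0.12
grip_force: 43.3
```

Call:
{"name": "jog_arm", "arguments": {"motion": [{"translation":[0,-0.3,0.13],"rot":[0,0,0]},{"translation":[0,-0.29,0.16],"rot":[0,0,0]},{"translation":[0,-0.28,0.17],"rot":[0,0,0]},{"translation":[0,-0.28,0.19],"rot":[0,0,0]},{"translation":[0,-0.27,0.2],"rot":[0,0,0]}]}}

```text
t: 19.6
eef_pos: [0.4884, -0.0309, 0.1684]
eef_rot: [[0.224, 0.975, 0.002], [0.975, -0.224, 0.001], [0.002, 0.001, -1.0]]
wrist_force: [1.2, 3.4, 5.1]
finger_gap: 0.123
grip_force: 44.8
```

Call:
{"name": "jog_arm", "arguments": {"motion": [{"translation":[0,-0.25,0.22],"rot":[0,0,0]},{"translation":[0,-0.05,0.15],"rot":[0,0,0]},{"translation":[0,0,0],"rot":[0,0,0]}]}}

```text
t: 19.98
eef_pos: [0.4823, -0.0295, 0.1628]
eef_rot: [[0.224, 0.975, 0.002], [0.975, -0.224, 0.001], [0.001, 0.002, -1.0]]
wrist_force: [-4.8, 5.3, 21.2]
finger_gap: 0.119
grip_force: 46.7
```

The guard is at its stop: TCP x matches the start of the swing and it pushes back with 21 N. I'll release and rise.

Call:
{"name": "jog_arm", "arguments": {"motion": [{"translation":[0,0,-0.1],"rot":[0,0,0]},{"translation":[0,0,0],"rot":[0,0,0]},{"translation":[0,0,0],"rot":[0,0,0]},{"translation":[0,0,0],"rot":[0,0,0]}], "hand": 0.6}}

```text
t: 20.48
eef_pos: [0.4825, -0.0305, 0.1613]
eef_rot: [[0.224, 0.974, -0.001], [0.974, -0.224, 0.0], [-0.0, -0.001, -1.0]]
wrist_force: [-0.2, -0.5, 0.5]
finger_gap: 0.602
grip_force: 0.0
```

Call:
{"name": "jog_arm", "arguments": {"motion": [{"translation":[0,0,-0.7],"rot":[0,0,0]},{"translation":[0,0,-1],"rot":[0,0,0]},{"translation":[0,0,-1],"rot":[0,0,0]},{"translation":[0,0,-1],"rot":[0,0,0]},{"translation":[0,0,-1],"rot":[0,0,0]}]}}

```text
t: 21.1
eef_pos: [0.483, -0.0305, 0.2573]
eef_rot: [[0.224, 0.975, 0.001], [0.975, -0.224, -0.0], [0.0, 0.001, -1.0]]
wrist_force: [0.7, 0.3, -0.8]
finger_gap: 0.601
grip_force: 0.0
```

Call:
{"name": "jog_arm", "arguments": {"motion": [{"translation":[0,-1,-1],"rot":[0,0,0]},{"translation":[0,-1,-1],"rot":[0,0,0]},{"translation":[0,-1,-1],"rot":[0,0,0]},{"translation":[0,-1,-1],"rot":[0,0,0]},{"translation":[0,0,0],"rot":[0,0,0]}]}}

```text
t: 21.72
eef_pos: [0.405, -0.0124, 0.338]
eef_rot: [[0.224, 0.975, 0.004], [0.975, -0.224, -0.001], [0.0, 0.004, -1.0]]
wrist_force: [0.8, 0.4, -0.6]
finger_gap: 0.599
grip_force: 0.0
```

```bash
python3 - <<'E'
from h import *
from rig import get_state,vision
c=vision.capture("side");o=pickle.load(open("cap0.pkl","rb"))["side"]["frame"]
f=lambda a:cv2.resize(a[185:310,225:335,::-1],None,fx=3.6,fy=4,interpolation=cv2.INTER_CUBIC)
cv2.imwrite("pics/s5.png",np.hstack([f(o),f(c["frame"])]))
s=get_state();print(s["t"],s["wrist_force"])
E
```

```text
21.775 [ 0.91847095 -0.27773009 -0.11308278]
```

View pics/s5.png

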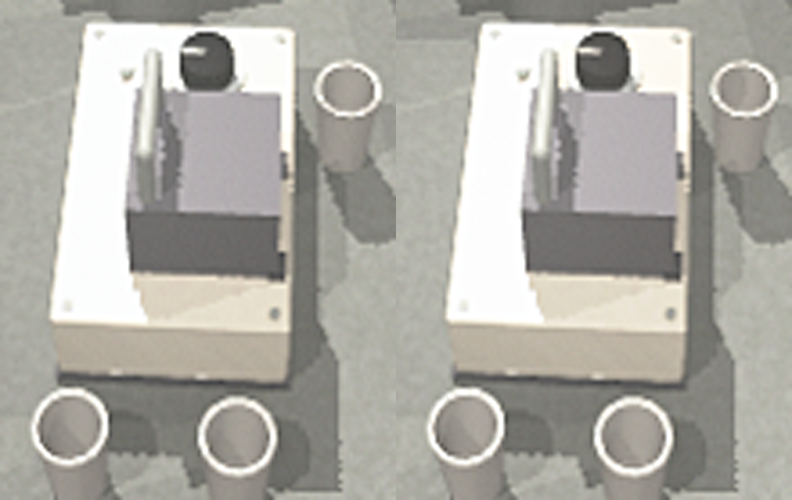

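The before and after crops match: the guard is shut with the handle at (150,100) / (545,100), and the pots haven't moved. I'll hand it in.

```bash
python3 -c "
from rig import bot
print(bot.job_done())"
```

```text
the job is handed in; nothing more can be done
None
```

The job is handed in at about 22 s: the guard was opened to about 1.5 rad, the toggle pushed over to its stop, and the guard closed gently. The final side picture shows it shut, with the pots unmoved and the arm clear; the hand-in returned no verdict.

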